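Pass the coil module through the transfer hatch

ROBOT

A 6-joint arm with a two-finger parallel gripper is mounted at the origin on the work surface. World frame = base frame: x ahead of the robot, y to its left, z up, the work surface at z = 0. Lengths are in mm, angles in degrees, forces in N, time in s.
With the tool pointing down it reaches from about 150 to 775 mm from the base axis. Payload 6.1 kg.
Tool frame: the origin (TCP) lies at the very end of the fingers, on their centre line; the grasp point (between the pads) lies bot.grip_point_offset behind it (bot.grip_point_offset is the distance from the TCP to the grasp point, in mm); z points along the fingers, y is the line along which they close (so a half turn about z gives the same grasp; the last joint's range is limited). The gripper opens to 85 mm and grips with 20 to 120 N. Pads are 22 mm wide; open, the fingers measure 114 mm over their backs; the gripper's body (76 mm by 85 mm) begins 54 mm behind the grasp point. The pads swing forward as they close: fully open they stand 13 mm farther back than shut.
Start: joints at [-77.063, 7.208, -2.269, 80.523, 0, 90], TCP at [117.535, -511.658, 231.295] pointing down, gripper open.
Joint ranges: [-155.77, 155.77], [-54.66, 111.73], [-72.52, 77.12], [-102.08, 115.82], [-83.92, 84.16], [-180, 180]. Speed limits (degrees/s): [136.94, 136.94, 172.46, 180, 180, 180].

INTERFACE

Orientations are given as [roll, pitch, yaw] about the fixed x, y, z axes, in that order (R = Rz(yaw) Ry(pitch) Rx(roll)).
In Python, from workcell import get_state, cams, finish_job, bot gives the robot as it stands.
- The arm moves only by the tool servo_tool, never from a script. Its argument "steps" is a list of rows, each a list of 4 numbers: the shift along the tool's x, y, z in m, then the turn about the tool's z in rad. In form: [[dx, dy, dz, yaw], ...]. A call has 1 to 12 rows; each row is the pose to reach, as a shift and turn from the pose commanded when the call began, along the tool's axes at that moment; what a row does not reach only later rows make up. A row lasts 1/10 s, in which the tool goes at most 50 mm and 8.59 degrees, less where a joint would pass 70% of its speed; a pose out of reach is approached as far as the arm can. A call with a gripper value outside its range is refused whole. "claw" is the finger opening in m, from 0 to 0.0854, set as the call begins (left out, the last holds). The fingers move at their own pace and stop on an object; "newtons" is the grip in N (left out, the last holds). Time passes only in rows, so rows that repeat a pose let the fingers close. It gives the time, the measured TCP pose, the force, the opening and the grip force at its end, in the units of the state.
- get_state(): the state, without advancing time (a new reading comes with each control period).
- cams.capture(name): name is "scene" or "side" or "wrist"; returns a dict with "img" (384x512x3 uint8, blue, green, red), "fx", "fy", "cx", "cy" (pixels), "R" (3x3) and "t" (3): a world point X has camera coordinates R X + t; the wrist camera has in their place "hand_eye" (4x4, takes a point from camera to tool coordinates, whose origin is the TCP and whose axes are the flange's). Camera axes: x right, y down, z forward; pixel columns grow to the right and rows downward; lengths in mm; the calibration is good to about 2 mm. A picture is of the moment at which its call begins: read the wrist's pose just before it. There is no depth.
- finish_job(): hands the job in; it is judged then, once.
The state is a dict: "clock": time; "q": joint angles; "qvel": joint speeds; "joint_torque": joint torques, N m; "position": TCP position; "orientation": TCP orientation; "force": force on the tool from outside, world axes, zero at the start; "moment": the same for the moment, N m; "finger_gap": opening from 0.0 (shut) to 1.0 (fully open); "grip_force": force on a finger pad.
Only numpy, scipy, OpenCV 4.12 (cv2) and the standard library are available. Lean on these libraries where they do the work, as an engineer would, in place of code of your own. Each camera call takes 0.05 s, during which the arm holds its last target. There are 200 camera calls.

TASK

Pass the module with the ring-shaped coil into the clean room: lay it flat, right way up, in the hatch's chamber through the open lid, slide the lid fully shut, and only then raise the inner gate fully and leave it up, so that a colleague can take the module from the other side. Lid and gate must never be open at the same time, and the capacitor module and the heat sink stay where they are.

Things in the scene. Friction and masses are not known exactly. Their poses are not given: they have to be found in the camera images.
- coil_module_centre (a point): The part to pass, loose: aluminium case 84 x 50 mm, 26 mm high, under a 2 mm blue circuit board; on top one lying copper ring coil (42 mm across) and a low black connector at the -x end; 44 mm high in all, about 0.25 kg. Grip the case's sides, 50 mm apart. Point: its centre, 22 mm above its underside; x along the length, y across the width, z up.
- cap_module_centre (a point): Bystander: the same case and board (84 x 50 x 44 mm), but with six small upright capacitor cans, in two rows, in place of the coil. Centre point, 22 mm above its underside.
- heatsink_centre (a point): Bystander: bare aluminium heat sink with six upright fins along its length, 84 x 50 x 44 mm. Centre point, 22 mm above its underside.
- chamber (a point): Centre of the hatch chamber's floor, 8 mm above the bench. x points to the clean side (away from the robot, to the gate), y to where the lid is parked, z up. The chamber is 150 x 150 mm inside, its rim 66 mm above the bench; open at the top while the lid is open. A white housing of rim height stands on its +y side, a low tunnel (66 mm high) beyond the gate. Fixed.
- lid_knob (a point): Outer door: aluminium lid 160 x 160 mm, top 72 mm above the bench, slides along the chamber's y and stays where left (2 N). Black knob at its centre, 24 mm diameter, 40 mm high; point: on its axis, 26 mm above the lid, 14 mm below the knob's top. Fully shut (end stop): knob above the chamber's centre; fully open: 150 mm along +y. Starts 135 to 150 mm open.
- gate_knob (a point): Inner door: steel gate, slides straight up 60 mm to a stop, stays where left (7 N to lift); starts shut. Its black knob, 24 mm diameter, 40 mm high, stands on a bracket 103 mm from the chamber's centre along +x. Point: on the axis, 26 mm above the bracket, 14 mm below the knob's top, 98 mm above the bench when shut. Gate guides 100 mm high stand 73 mm to either side in y.

How it is judged (in metres and radians):
On the way, in this order (a step that is already met when the one before it is completed fails the run):
1. the coil module lies flat on the chamber's floor while the lid is open and the gate shut (x of coil_module_centre in the frame of chamber between -0.055 and 0.055 m and y of coil_module_centre in the frame of chamber between -0.055 and 0.055 m and z of coil_module_centre in the frame of chamber below 0.03 m and angle between coil_module_centre's own z axis and vertical below 0.17 rad and y of lid_knob in the frame of chamber above 0.03 m and z of gate_knob in the frame of chamber below 0.1 m), for 0.2 s.
2. the lid is fully shut (within 10 mm) with the gate still shut (y of lid_knob in the frame of chamber below 0.01 m and z of gate_knob in the frame of chamber below 0.1 m), for 0.2 s.
3. the gate is raised by at least 50 of its 60 mm (z of gate_knob in the frame of chamber above 0.14 m), for 0.2 s.
At the end, for the whole second after the job is handed in: The coil module lies flat (within 10 degrees, right way up) on the chamber's floor, the lid is shut to within 10 mm, and the gate is up by at least 50 of its 60 mm and stays there (x of coil_module_centre in the frame of chamber between -0.055 and 0.055 m and y of coil_module_centre in the frame of chamber between -0.055 and 0.055 m and z of coil_module_centre in the frame of chamber below 0.03 m and angle between coil_module_centre's own z axis and vertical below 0.17 rad and y of lid_knob in the frame of chamber below 0.01 m and z of gate_knob in the frame of chamber above 0.14 m); the robot touches nothing.
It fails at once if lid and gate are open at the same time (lid by more than 20 mm while the gate is more than 15 mm up) (y of lid_knob in the frame of chamber above 0.02 m and z of gate_knob in the frame of chamber above 0.105 m).
It fails at once if the capacitor module is moved by more than 25 mm (distance of cap_module_centre from where it was at the start of the episode above 0.025 m).
It fails at once if the heat sink is moved by more than 25 mm (distance of heatsink_centre from where it was at the start of the episode above 0.025 m).
It also fails if it takes over 51 s, if anything falls off the work surface, if the arm or the gripper's body presses on something with over 40 N, if the wrist force passes 120 N, or if a joint passes its speed limit or range.

## Working session

There is one attempt and no reset: what is moved stays moved. The work goes in short steps, Python scripts to look and compute and a tool call to move; the robot and the scene stay as the last step left them, time stands still between calls to the robot, and variables do not carry over. Pictures are saved under pics/ and viewed, at most 10 in all, crops included, and the job is handed in when it is done.

Besides the shell and the picture viewer there is one more tool, called after ">>>" by a JSON object that holds its "api" and its "payload". servo_tool: Moves the arm, as the interface text tells. Its arguments: {"type":"object","properties":{"steps":{"type":"array"},"claw":{"type":"number"},"newtons":{"type":"number"}},"required":["steps"]}

```bash
ls; mkdir -p pics; python3 - <<'E'
from workcell import get_state,cams,bot
import cv2,numpy as np
s=get_state();print({k:np.round(v,3).tolist() for k,v in s.items()},bot.grip_point_offset)
a=[]
for n in("scene","side","wrist"):
    c=cams.capture(n);cv2.imwrite(f"pics/{n}0.png",c["img"]);np.save(f"pics/{n}0.npy",c,allow_pickle=True)
    print(n,c["fx"],c["fy"],c["cx"],c["cy"],c.get("hand_eye"))
E
```

```text
pics
{'clock': 0.0, 'q': [-77.063, 7.238, -2.328, 80.525, -0.001, 89.998], 'qvel': [0.068, -0.001, -0.027, -0.028, -0.026, -0.023], 'joint_torque': [0.001, -43.591, 35.292, 0.017, 0.0, 0.0], 'position': [117.433, -511.248, 230.542], 'orientation': [-179.908, 0.001, 12.939], 'force': [-0.277, -0.438, -0.118], 'moment': [-0.049, -0.016, -0.023], 'grip_force': 0.0, 'finger_gap': 1.0} 18.700000000000003
scene 362.4370604347856 362.4370604347856 251.91586796228123 191.6353274857183 None
side 374.1968133026644 374.1968133026644 253.78470325937806 194.314193196313 None
wrist 332.45119154014463 332.45119154014463 257.8509420914096 197.11025619961575 [[-6.55762021e-04 -9.53410927e-01 -3.01673953e-01  7.77887360e+01]
 [ 9.99999754e-01 -5.50488075e-04 -4.33980171e-04 -1.26064553e-01]
 [ 2.47693523e-04 -3.01674164e-01  9.53411054e-01 -1.44239376e+02]
 [ 0.00000000e+00  0.00000000e+00  0.00000000e+00  1.00000000e+00]]
```

View pics/scene0.png

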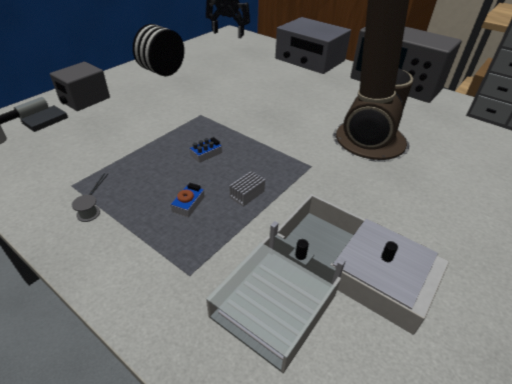

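View pics/side0.png

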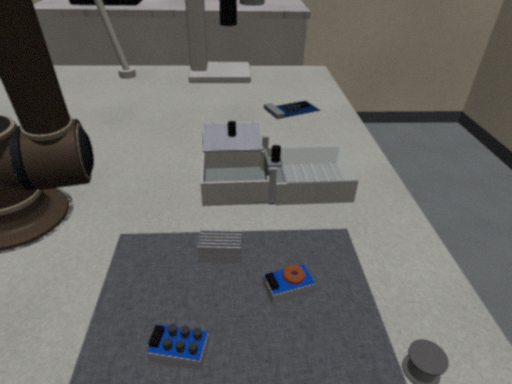

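The scene view shows the coil module at about (187,198), the lid knob at (390,251) and the gate knob at (302,249). In the side view they are at (290,278), (232,128) and (276,153). The capacitor module is at (206,149) in the scene view and the heat sink at (247,187). I'll triangulate these from colour masks.

```bash
cat > h.py <<'E'
import numpy as np,cv2
from scipy.spatial.transform import Rotation as Ro
def load(n): return np.load(f"pics/{n}.npy",allow_pickle=True).item()
def ray(c,p):
    d=np.array([(p[0]-c["cx"])/c["fx"],(p[1]-c["cy"])/c["fy"],1.])
    if "wR" in c: return c["wt"],c["wR"]@d
    return -c["R"].T@c["t"],c["R"].T@d
def onz(c,p,z):
    o,d=ray(c,p);return o+d*(z-o[2])/d[2]
def tri(*cp):
    A=np.zeros((3,3));b=np.zeros(3)
    rs=[ray(c,p) for c,p in cp]
    for o,d in rs:
        d=d/np.linalg.norm(d);P=np.eye(3)-np.outer(d,d);A+=P;b+=P@o
    X=np.linalg.solve(A,b)
    return X,[round(float(np.linalg.norm(np.cross(X-o,d/np.linalg.norm(d)))),1) for o,d in rs]
def wrist(name):
    from workcell import get_state,cams
    s=get_state();c=cams.capture("wrist")
    R=Ro.from_euler("xyz",s["orientation"],degrees=True).as_matrix();he=np.array(c["hand_eye"])
    c["wR"]=R@he[:3,:3];c["wt"]=R@he[:3,3]+np.array(s["position"])
    np.save(f"pics/{name}.npy",c,allow_pickle=True);cv2.imwrite(f"pics/{name}.png",c["img"]);return c
def mask(img,kind):
    h=cv2.cvtColor(img,cv2.COLOR_BGR2HSV)
    if kind=="orange": return cv2.inRange(h,(0,110,60),(18,255,255))
    if kind=="blue": return cv2.inRange(h,(100,140,60),(130,255,255))
    if kind=="black": return cv2.inRange(h,(0,0,0),(180,255,48))
def blobs(img,kind,near=None,r=40,amin=15):
    n,l,st,ce=cv2.connectedComponentsWithStats(mask(img,kind))
    o=[(ce[i],st[i].tolist(),l==i) for i in range(1,n) if st[i][4]>=amin]
    if near is not None: o=[x for x in o if np.hypot(*(x[0]-near))<r]
    return o
E
python3 - <<'E'
from h import *
S=load("scene0");D=load("side0")
for nm,k,a,b in [("ring","orange",(186,196),(293,274)),("conn","black",(194,187),(271,281)),("board","blue",(187,200),(290,278)),("lid","black",(390,251),(232,128)),("gate","black",(302,249),(276,153))]:
    A=blobs(S["img"],k,a,12);B=blobs(D["img"],k,b,14)
    for x in A: print(nm,"S",x[0].round(1),x[1])
    for x in B: print(nm,"D",x[0].round(1),x[1])
    if A and B: print(nm,tri((S,A[0][0]),(D,B[0][0])))
big=np.hstack([cv2.resize(S["img"][190:360,200:460],None,fx=3,fy=3,interpolation=2)])
cv2.imwrite("pics/c1.png",big)
E
```

```text
ring S [184.8 195.5] [178, 190, 15, 12, 135]
ring D [293.2 273.6] [283, 265, 21, 18, 280]
ring (array([ 603.50137915, -231.91721181,   36.60707354]), [0.1, 0.1])
conn S [193.6 186.5] [188, 183, 13, 8, 64]
conn D [271.4 280.7] [266, 273, 12, 16, 120]
conn (array([ 562.47721033, -243.20003153,   32.74218344]), [0.2, 0.2])
board S [186.7 199.4] [171, 186, 32, 23, 202]
board D [290.4 281. ] [272, 264, 43, 30, 424]
board (array([ 599.04641554, -233.27288362,   18.75452008]), [0.5, 0.5])
lid S [389.  251.3] [382, 242, 15, 20, 208]
lid D [231.4 128.4] [228, 122, 7, 14, 87]
lid (array([496.2375973 , 247.36233532,  91.55393201]), [0.5, 0.5])
gate S [301.4 249.3] [296, 240, 12, 20, 201]
gate D [275.4 153.6] [271, 146, 9, 16, 127]
gate (array([603.11089276, 108.67489003,  90.67966047]), [0.7, 0.7])
```

View pics/c1.png

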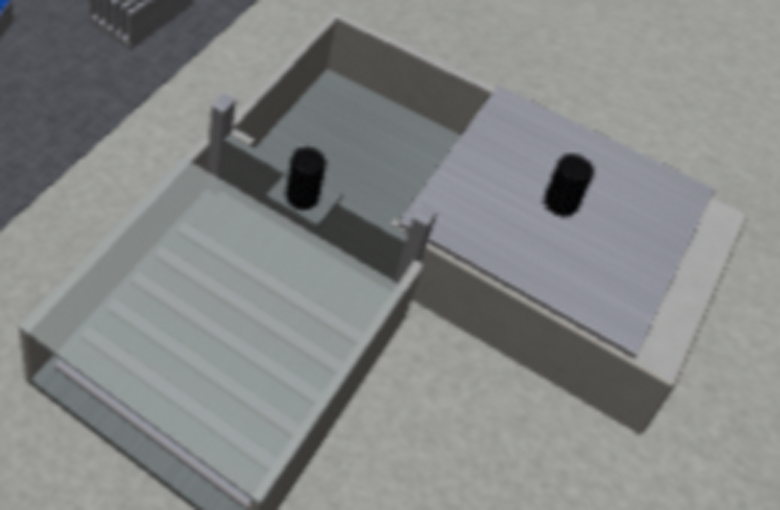

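The crop shows the lid's near-left corner at crop pixel (490,92) and its far-right corner at (715,190). The gate guides are at (222,135) and (415,250). The chamber is open, with the lid parked towards +y. Next I'll move the wrist over the coil module.

>>> {"api": "servo_tool", "payload": {"steps": [[0.533,-0.163,0.04,-0.044],[0.533,-0.163,0.04,-0.044],[0.533,-0.163,0.04,-0.044],[0.533,-0.163,0.04,-0.044],[0.533,-0.163,0.04,-0.044],[0.533,-0.163,0.04,-0.044],[0.533,-0.163,0.04,-0.044],[0.533,-0.163,0.04,-0.044],[0.533,-0.163,0.04,-0.044],[0.533,-0.163,0.04,-0.044],[0.533,-0.163,0.04,-0.044],[0.533,-0.163,0.04,-0.044]]}}

```text
clock: 1.35
position: [603.9, -230.2, 189.1]
orientation: [-179.9, 0.0, 15.7]
force: [-0.7, -0.8, -1.0]
finger_gap: 0.999
grip_force: 0.0
```

>>> {"api": "servo_tool", "payload": {"steps": [[0,0,0,0],[0,0,0,0],[0,0,0,0]]}}

```text
clock: 1.65
position: [599.3, -234.5, 191.8]
orientation: [180.0, 0.0, 15.4]
force: [-0.1, -0.5, -0.3]
finger_gap: 1.0
grip_force: 0.0
```

```bash
python3 - <<'E'
from h import *
from workcell import get_state
s=get_state();print(s["clock"],s["position"],s["orientation"])
c=wrist("w1")
for k in("orange","blue","black"):
    for x in blobs(c["img"],k,amin=200):print(k,x[0],x[1],onz(c,x[0],36).round(1))
S=load("scene0")
P=[onz(S,(200+x/3,190+y/3),72)[:2] for x,y in[(490,92),(715,190),(635,352),(412,215)]];print(np.round(P,1))
for a,b in((0,1),(3,2),(0,3),(1,2)):d=P[b]-P[a];print(np.linalg.norm(d),np.degrees(np.arctan2(d[1],d[0])))
print("hs",onz(S,(247,184),44),"cap",onz(S,(206,149),30))
E
```

```text
1.65 [ 599.33637225 -234.46943888  191.7515719 ] [1.79984513e+02 4.73431286e-03 1.53651800e+01]
orange [255.15850816 173.83294483] [234, 153, 43, 43, 1287] [ 603.9 -230.4   36. ]
blue [254.72621457 175.17864372] [230, 138, 50, 83, 1976] [ 602.6 -230.4   36. ]
blue [317.5619296  345.95306389] [289, 327, 60, 43, 767] [ 434.1 -347.8   36. ]
black [255.04146341 215.71463415] [241, 209, 31, 15, 410] [ 563.9 -241.2   36. ]
black [254.5682132  343.22802173] [0, 258, 512, 126, 21726] [ 419.3 -279.9   36. ]
[[430.5 165.2]
 [416.6 326.7]
 [573.7 328.9]
 [568.9 175.2]]
162.0128837235393 94.91232367934852
153.7578753991207 88.22778427113872
138.76333553348263 4.107090500593467
157.05094748158484 0.8044196357592671
hs [ 475.23062217 -134.42994428   44.        ] cap [ 417.48174561 -338.43794061   30.        ]
```

View pics/w1.png

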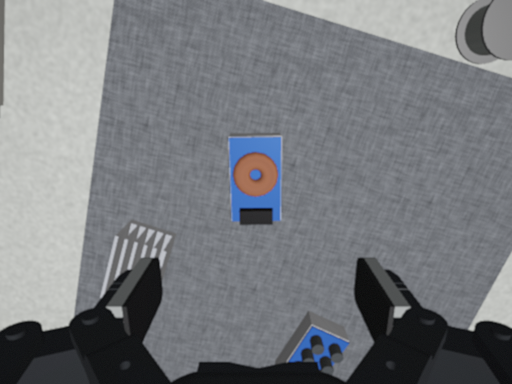

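The wrist view shows the coil module at (255,178), aligned with the tool: ring at (255,174), connector at (255,216). The heat sink is lower left and the capacitor module at (318,346). I'll fit the board rectangle next.

```bash
python3 - <<'E'
from h import *
from workcell import get_state
s=get_state();c=load("w1");S=load("scene0");D=load("side0")
m=mask(c["img"],"blue")|mask(c["img"],"orange")|mask(c["img"],"black");m[226:]=0
n,l,st,ce=cv2.connectedComponentsWithStats(m);i=l[175,240]
r=cv2.minAreaRect(np.argwhere(l==i)[:,::-1].astype(np.float32));print(r)
P=np.array([onz(c,p,28)[:2] for p in cv2.boxPoints(r)]);C=P.mean(0);print(P.round(1),C)
e=P[1:]-P[:-1];print(np.linalg.norm(e,axis=1),np.degrees(np.arctan2(e[:,1],e[:,0])))
print(tri((c,(255.2,173.8)),(S,(184.8,195.5)),(D,(293.2,273.6))), tri((c,(255,215.7)),(S,(193.6,186.5)),(D,(271.4,280.7))))
T=Ro.from_euler("xyz",s["orientation"],degrees=True).as_matrix()
print("tool shift to centre",T.T@(np.r_[C,10]-s["position"]))
E
```

```text
((255.09616088867188, 174.01922607421875), (42.16496658325195, 41.576622009277344), 11.309932708740234)
[[ 580.  -212.1]
 [ 620.3 -209.9]
 [ 623.  -249.1]
 [ 582.5 -252.9]] [ 601.45517964 -230.98704417]
[40.41134194 39.36387679 40.73601337] [   3.0906086   -86.05910496 -174.75730479]
(array([ 603.82543155, -231.22544726,   36.48719   ]), [0.8, 0.7, 0.5]) (array([ 562.6137462 , -242.42009985,   32.51040276]), [1.0, 0.7, 0.6])
tool shift to centre [  2.93436507  -2.99456507 181.91187924]
```

```bash
python3 - <<'E'
from h import *
from workcell import get_state
s=get_state();c=load("w1")
m=mask(c["img"],"blue")|mask(c["img"],"orange")|mask(c["img"],"black");m[226:]=0
m=cv2.morphologyEx(m,cv2.MORPH_CLOSE,np.ones((7,7)))
n,l,st,ce=cv2.connectedComponentsWithStats(m);i=l[175,240]
r=cv2.minAreaRect(np.argwhere(l==i)[:,::-1].astype(np.float32));print(r)
P=np.array([onz(c,p,28)[:2] for p in cv2.boxPoints(r)]);C=P.mean(0);print(C)
e=P[1:]-P[:-1];print(np.linalg.norm(e,axis=1),np.degrees(np.arctan2(e[:,1],e[:,0])))
T=Ro.from_euler("xyz",s["orientation"],degrees=True).as_matrix()
print("tool shift",T.T@(np.r_[C,10]-s["position"]))
E
```

```text
((254.5, 180.5), (85.0, 49.0), 90.0)
[ 593.92670149 -232.43621798]
[45.07655802 84.10508915 48.81635419] [ -74.67248592 -163.57268178  105.32727956]
tool shift [ -4.70921222  -3.58938444 181.90981335]
```

Centre is (594, -232), yaw about 15.3°. Shift sideways, descend and grip.

>>> {"api": "servo_tool", "payload": {"steps": [[-0.005,-0.0035,0.05,0],[-0.005,-0.0035,0.1,0],[-0.005,-0.0035,0.14,0],[-0.005,-0.0035,0.165,0],[-0.005,-0.0035,0.18,0],[-0.005,-0.0035,0.187,0],[-0.005,-0.0035,0.187,0],[-0.005,-0.0035,0.187,0],[-0.005,-0.0035,0.187,0]], "claw": 0.0854}}

```text
clock: 2.6
position: [595.6, -232.0, 5.9]
orientation: [179.9, -0.1, 15.4]
force: [-0.4, 1.2, -0.3]
finger_gap: 1.0
grip_force: 0.0
```

>>> {"api": "servo_tool", "payload": {"steps": [[0,0,0,0],[0,0,0,0],[0,0,0,0],[0,0,0,0],[0,0,0,0],[0,0,0,0],[0,0,0,0],[0,0,0,0]], "claw": 0.04, "newtons": 40}}

```text
clock: 3.4
position: [595.3, -231.8, 5.1]
orientation: [179.9, -0.1, 15.5]
force: [0.1, -1.5, 5.0]
finger_gap: 0.577
grip_force: 43.7
```

>>> {"api": "servo_tool", "payload": {"steps": [[0,0,-0.02,0],[0,0,-0.06,0],[0,0,-0.11,0],[0,0,-0.16,0],[0,0,-0.19,0],[-0.004,-0.05,-0.2,0.05],[-0.004,-0.1,-0.2,0.1],[-0.004,-0.15,-0.2,0.15],[-0.004,-0.2,-0.2,0.2],[-0.004,-0.25,-0.2,0.24],[-0.004,-0.3,-0.2,0.24],[-0.004,-0.335,-0.2,0.24]]}}

```text
clock: 4.6
position: [504.0, 51.0, 203.7]
orientation: [-178.3, 0.1, 4.9]
force: [-0.4, -0.6, -2.7]
finger_gap: 0.576
grip_force: 43.1
```

>>> {"api": "servo_tool", "payload": {"steps": [[0,-0.008,0,0],[0,-0.008,0,0],[0,-0.008,0,0],[0,-0.008,0,0]]}}

```text
clock: 5.0
position: [505.9, 51.4, 204.3]
orientation: [-178.2, 0.1, 4.8]
force: [0.2, 0.2, -2.8]
finger_gap: 0.572
grip_force: 43.1
```

```bash
python3 - <<'E'
from h import *
from workcell import get_state
s=get_state();print(s["clock"],s["position"],s["orientation"],s["finger_gap"])
c=wrist("w2")
S=load("scene0");D=load("side0")
for x in blobs(c["img"],"black",amin=100):print(x[0],x[1],onz(c,x[0],112).round(1))
E
```

```text
5.0 [505.85071891  51.37744    204.28599308] [-1.78249487e+02  5.73882299e-02  4.83781162e+00] 0.5722384435949504
[190.92160438  54.79854148] [171, 35, 43, 39, 1097] [602.6 107.1 112. ]
[ 21.85023041 182.66129032] [0, 165, 49, 38, 1302] [503.2 232.8 112. ]
[258.2317608 344.3582392] [0, 258, 512, 126, 30100] [374.7  43.2 112. ]
```

View pics/w2.png

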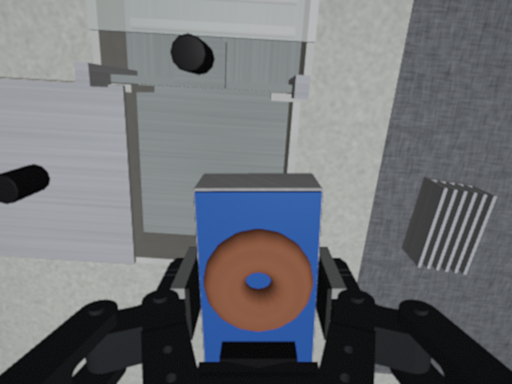

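The wrist view shows the module held between the pads, the gate knob at (191,55), the lid knob at (22,183) and the open chamber floor around (210,160). The tool stopped short, with a slight tilt, so I'm checking the joints and the chamber frame.

```bash
python3 - <<'E'
from h import *
from workcell import get_state
s=get_state();print(np.round(s["q"],2),np.round(s["qvel"],2),s["position"],s["orientation"],s["moment"])
c=load("w2");S=load("scene0");D=load("side0")
print("gate",tri((c,(190.9,54.8)),(S,(301.4,249.3)),(D,(275.4,153.6))))
# knob tops: pixel guesses: wrist top disc ; floor corners at z=8, lid edge z=72
for p in[(134,90),(142,234),(288,98)]:print("floor",p,onz(c,p,8).round(1))
for p in[(124,86),(134,262)]:print("lid",p,onz(c,p,72).round(1))
g=cv2.cvtColor(c["img"],cv2.COLOR_BGR2GRAY)
for y in(120,170,220):print(y,[int(v) for v in g[y,110:160:2]])
for y in(120,150,170):print(y,[int(v) for v in g[y,270:310:2]])
E
```

```text
[  4.79   5.52  -7.57  76.97   1.76 179.94] [ 0.25 -0.12 -0.03  0.06  0.08 -0.  ] [505.7914903   51.47770913 204.29520194] [-1.78242199e+02  5.86618340e-02  4.84810772e+00] [-0.03745916 -0.00411505 -0.01048529]
gate (array([603.74698121, 110.17125189,  90.98293902]), [1.7, 1.3, 1.3])
floor (134, 90) [574.2 186.1   8. ]
floor (142, 234) [419.5 181.6   8. ]
floor (288, 98) [579.4  34.3   8. ]
lid (124, 86) [578.4 169.2  72. ]
lid (134, 262) [420.8 165.9  72. ]
120 [164, 164, 164, 165, 165, 166, 166, 157, 91, 94, 95, 94, 93, 95, 131, 139, 138, 139, 139, 138, 138, 138, 138, 137, 137]
170 [159, 159, 159, 160, 160, 160, 161, 161, 163, 128, 86, 94, 93, 91, 91, 117, 138, 137, 138, 138, 138, 137, 139, 138, 138]
220 [162, 162, 162, 162, 161, 161, 161, 161, 161, 161, 160, 95, 93, 95, 95, 94, 100, 140, 141, 141, 140, 140, 140, 141, 141]
120 [132, 132, 132, 132, 132, 132, 133, 134, 131, 79, 83, 170, 181, 180, 177, 171, 173, 172, 170, 169]
150 [136, 135, 136, 136, 136, 137, 137, 127, 71, 107, 176, 175, 175, 173, 172, 172, 171, 171, 173, 171]
170 [138, 138, 138, 138, 138, 139, 136, 78, 91, 174, 177, 177, 173, 169, 172, 171, 170, 174, 176, 174]
```

>>> {"api": "servo_tool", "payload": {"steps": [[0,-0.02,0,0],[0,-0.02,0,0],[0,-0.02,0,0]]}}

```text
clock: 5.35
position: [504.7, 62.3, 205.2]
orientation: [-177.8, 0.0, 5.8]
force: [-0.1, -0.4, -3.4]
finger_gap: 0.572
grip_force: 43.1
```

Joint 6 is at its 180° limit (yaw = q1 − q6 + 180). I'll turn the tool to a yaw of about 91.5°, so the fingers close along the chamber's x.

>>> {"api": "servo_tool", "payload": {"steps": [[0,0,0,-0.15],[0,0,0,-0.3],[0,0,0,-0.45],[0,0,0,-0.6],[0,0,0,-0.75],[0,0,0,-0.9],[0,0,0,-1.05],[0,0,0,-1.2],[0,0,0,-1.35],[0,0,0,-1.5],[0,0,0,-1.5],[0,0,0,-1.5]]}}

```text
clock: 6.55
position: [504.7, 62.2, 205.2]
orientation: [-179.8, -2.2, 91.5]
force: [1.4, -0.3, -2.6]
finger_gap: 0.575
grip_force: 43.0
```

```bash
python3 - <<'E'
from workcell import get_state
import numpy as np
s=get_state();print(s["position"],s["orientation"],np.round(s["q"],1))
E
```

```text
[504.66613975  62.24541038 205.15937756] [-179.79420743   -2.21326914   91.52980144] [ 5.7  5.5 -7.5 77.1  2.2 94.2]
```

```bash
cat >> h.py <<'E'
def go(*pts):
    from workcell import get_state
    s=get_state();T=Ro.from_euler("xyz",s["orientation"],degrees=True).as_matrix()
    for p in pts: print(p,(T.T@(np.array(p)-s["position"])/1000).round(4))
E
python3 -c "
from h import *
go((500,103,205),(500,103,90),(500,103,14.5))"
```

```text
(500, 103, 205) [ 0.0408 -0.0036  0.0018]
(500, 103, 90) [ 0.0364 -0.0032  0.1167]
(500, 103, 14.5) [ 0.0335 -0.0029  0.1921]
```

>>> {"api": "servo_tool", "payload": {"steps": [[0.02,-0.002,0.001,0],[0.0408,-0.0036,0.002,0],[0.0408,-0.0036,0.002,0],[0.039,-0.0034,0.05,0],[0.0364,-0.0032,0.1,0],[0.0352,-0.003,0.14,0],[0.0345,-0.003,0.165,0],[0.034,-0.003,0.18,0],[0.0337,-0.003,0.187,0],[0.0335,-0.0029,0.192,0],[0.0335,-0.0029,0.192,0],[0.0335,-0.0029,0.192,0]]}}

```text
clock: 7.75
position: [500.7, 103.1, 15.6]
orientation: [-179.9, -2.2, 91.7]
force: [0.5, 0.1, -2.0]
finger_gap: 0.582
grip_force: 43.1
```

>>> {"api": "servo_tool", "payload": {"steps": [[0,0,0,0],[0,0,0,0]]}}

```text
clock: 7.95
position: [500.4, 103.1, 15.2]
orientation: [-179.9, -2.2, 91.7]
force: [-0.3, 0.1, -3.7]
finger_gap: 0.576
grip_force: 43.1
```

Not quite down yet: the load is still on the wrist. I'll lower slightly and release.

>>> {"api": "servo_tool", "payload": {"steps": [[0,0,0.001,0],[0,0,0.0015,0],[0,0,0.002,0],[0,0,0.002,0]]}}

```text
clock: 8.35
position: [500.4, 103.4, 14.0]
orientation: [-179.9, -2.2, 91.7]
force: [-4.0, -0.1, 9.2]
finger_gap: 0.57
grip_force: 44.5
```

>>> {"api": "servo_tool", "payload": {"steps": [[0,0,0,0],[0,0,0,0],[0,0,0,0],[0,0,0,0],[0.001,0,-0.02,0],[0.002,0,-0.05,0],[0.004,0,-0.1,0],[0.006,0,-0.15,0],[0.0075,0,-0.19,0],[0.0075,0,-0.19,0],[0.0075,0,-0.19,0]], "claw": 0.07}}

```text
clock: 9.45
position: [501.2, 103.4, 203.7]
orientation: [-179.9, -2.2, 91.7]
force: [0.6, -0.3, -0.5]
finger_gap: 0.823
grip_force: 0.0
```

```bash
python3 - <<'E'
from h import *
from workcell import get_state,cams
c=wrist("w3")
for x in blobs(c["img"],"orange",amin=100):print("ring",x[0],x[1],onz(c,x[0],46).round(1))
for x in blobs(c["img"],"black",amin=200):print(x[0],x[1],onz(c,x[0],112).round(1))
S=cams.capture("scene");D=cams.capture("side")
cv2.imwrite("pics/s2.png",np.hstack([cv2.resize(c["img"],(400,300)),cv2.resize(S["img"][180:330,200:400],(400,300))]))
A=blobs(S["img"],"orange",(310,240),60);B=blobs(D["img"],"orange",(240,170),60)
print(len(A),len(B))
if A: print(tri((c,blobs(c["img"],"orange",amin=100)[0][0]),(S,A[0][0])))
E
```

```text
ring [257.30208333 176.09535256] [237, 156, 42, 41, 1248] [500.7 112.1  46. ]
[257.25046729   8.74018692] [242, 0, 31, 22, 535] [497.3 235.6 112. ]
[343.53398853 183.66420966] [334, 122, 21, 124, 1221] [564.1 121.9 112. ]
[387.32502397 195.65963567] [365, 178, 45, 38, 1043] [597.6 113.8 112. ]
[256.56823175 341.95020789] [0, 252, 512, 132, 29583] [504.1 -17.1 112. ]
1 1
(array([500.71835761, 111.91795018,  45.3776547 ]), [0.0, 0.0])
```

View pics/s2.png

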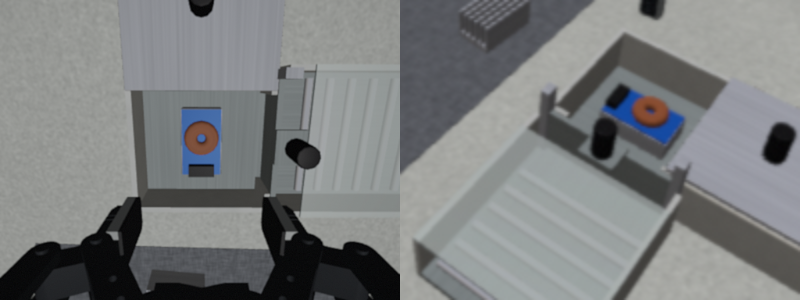

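The module lies flat in the chamber: ring centre at (201,138) in the left half, z about 45 as expected. The lid is still open and the gate shut. Next I'll go over the lid knob and measure it from close by.

>>> {"api": "servo_tool", "payload": {"steps": [[0.05,0.002,0,0],[0.1,0.005,0,0],[0.1,0.005,0,0],[0.1,0.005,0,0]]}}

```text
clock: 10.0
position: [501.6, 204.1, 204.8]
orientation: [-179.6, -2.1, 91.9]
force: [0.3, 0.3, -0.1]
finger_gap: 0.818
grip_force: 0.0
```

```bash
python3 - <<'E'
from h import *
c0=load("w3");c=wrist("w4");S=load("scene0");D=load("side0")
for x in blobs(c["img"],"black",amin=200):print(x[0],x[1],onz(c,x[0],112).round(1))
b=[x for x in blobs(c["img"],"black",amin=200) if x[1][4]<3000 and x[0][1]<250][0]
print(tri((c,b[0]),(S,(389,251.3)),(D,(231.4,128.4))))
cv2.imwrite("pics/w4c.png",c["img"])
go((496,247,205),(496,247,79))
E
```

```text
[251.06711409 143.22315436] [238, 128, 31, 34, 596] [495.2 249.9 112. ]
[259.01362656 339.34180772] [0, 233, 512, 151, 30602] [506.4  85.  112. ]
[254.43127962 307.02369668] [240, 300, 29, 15, 422] [501.5 116.2 112. ]
(array([495.59573169, 247.49194853,  91.30395104]), [0.9, 0.3, 1.1])
(496, 247, 205) [ 0.0439 -0.0044  0.0018]
(496, 247, 79) [ 0.0392 -0.0036  0.1277]
```

View pics/w4c.png

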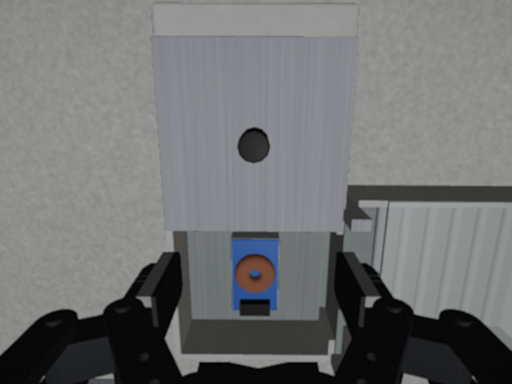

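The knob sits at (254,145), world (495.6, 247.5), and its mid-height agrees at about 91 mm. Descend over it and grip.

>>> {"api": "servo_tool", "payload": {"steps": [[0.03,-0.003,0.002,0],[0.0439,-0.0044,0.002,0],[0.042,-0.0042,0.05,0],[0.041,-0.004,0.09,0],[0.04,-0.004,0.115,0],[0.0395,-0.0038,0.127,0],[0.0395,-0.0038,0.127,0],[0.0395,-0.0038,0.127,0]]}}

```text
clock: 10.85
position: [497.6, 247.4, 82.4]
orientation: [-179.9, -2.2, 91.7]
force: [0.3, 0.9, 0.4]
finger_gap: 0.821
grip_force: 0.0
```

>>> {"api": "servo_tool", "payload": {"steps": [[0,0,0,0],[0,0,0,0],[0,0,0,0],[0,0,0,0],[0,0,0,0],[0,0,0,0],[0,0,0,0],[0,0,0,0]], "claw": 0.015, "newtons": 50}}

```text
clock: 11.65
position: [496.2, 247.8, 82.4]
orientation: [-179.8, -2.3, 91.8]
force: [-6.2, -0.3, 6.5]
finger_gap: 0.266
grip_force: 49.2
```

```bash
python3 - <<'E'
from h import *
from workcell import get_state
s=get_state();p=s["position"];print(p,s["orientation"],s["finger_gap"])
v=np.array([-np.sin(np.radians(1.4)),np.cos(np.radians(1.4)),0])
go(p-70*v,p-138*v,p-142*v)
E
```

```text
[496.22014733 247.77320794  82.37603186] [-179.77513915   -2.26698767   91.75407173] 0.2662712632680257
[497.9303998  177.79410366  82.37603186] [-0.0699 -0.0004 -0.0028]
[499.59178791 109.81440235  82.37603186] [-0.1379 -0.0009 -0.0055]
[499.68951663 105.81559639  82.37603186] [-0.1419 -0.0009 -0.0056]
```

>>> {"api": "servo_tool", "payload": {"steps": [[-0.015,0,-0.0006,0],[-0.035,0,-0.0014,0],[-0.055,0,-0.0022,0],[-0.075,0,-0.003,0],[-0.095,-0.0004,-0.0038,0],[-0.11,-0.0006,-0.0044,0],[-0.12,-0.0008,-0.0048,0],[-0.128,-0.0008,-0.0052,0],[-0.134,-0.0009,-0.0054,0],[-0.137,-0.0009,-0.0055,0],[-0.137,-0.0009,-0.0055,0],[-0.137,-0.0009,-0.0055,0]]}}

```text
clock: 12.85
position: [500.1, 110.1, 82.4]
orientation: [-179.8, -2.2, 91.7]
force: [-3.5, -0.2, 6.9]
finger_gap: 0.265
grip_force: 49.2
```

>>> {"api": "servo_tool", "payload": {"steps": [[-0.001,0,0,0],[-0.002,0,0,0],[-0.003,0,0,0],[-0.004,0,0,0],[-0.004,0,0,0]]}}

```text
clock: 13.35
position: [500.2, 106.8, 82.3]
orientation: [-179.8, -2.3, 91.7]
force: [-4.7, 0.5, 8.2]
finger_gap: 0.269
grip_force: 49.3
```

>>> {"api": "servo_tool", "payload": {"steps": [[-0.001,0,0,0],[-0.002,0,0,0],[-0.003,0,0,0],[-0.004,0,0,0],[-0.004,0,0,0]]}}

```text
clock: 13.85
position: [500.2, 106.5, 82.3]
orientation: [-179.8, -2.8, 91.9]
force: [-5.5, 15.7, 6.4]
finger_gap: 0.267
grip_force: 49.2
```

The force rise shows the end stop. I'll relax, release and lift.

>>> {"api": "servo_tool", "payload": {"steps": [[0.002,0,0,0],[0.0035,0,0,0],[0.0035,0,0,0]]}}

```text
clock: 14.15
position: [500.2, 106.5, 82.4]
orientation: [-179.8, -2.3, 91.8]
force: [-4.6, 2.0, 7.7]
finger_gap: 0.262
grip_force: 49.4
```

>>> {"api": "servo_tool", "payload": {"steps": [[0,0,0,0],[0,0,0,0],[0,0,0,0],[0,0,0,0],[0,0,0,0],[0.002,0,-0.05,0],[0.004,0,-0.1,0],[0.005,0,-0.12,0],[0.005,0,-0.12,0],[0.005,0,-0.12,0]], "claw": 0.065}}

```text
clock: 15.15
position: [500.9, 106.3, 201.2]
orientation: [-179.8, -2.2, 91.7]
force: [0.4, -0.3, -0.9]
finger_gap: 0.763
grip_force: 0.0
```

```bash
python3 - <<'E'
from h import *
from workcell import cams
S=cams.capture("scene");D=cams.capture("side");c=wrist("w5")
S0=load("scene0");D0=load("side0")
for x in blobs(c["img"],"black",amin=200):print("w",x[0],x[1],onz(c,x[0],112).round(1))
for n,i,k in(("S",S,(345,225)),("D",D,(245,150))):
    for x in blobs(i["img"],"black",k,70,amin=60):print(n,x[0].round(1),x[1])
cv2.imwrite("pics/s5.png",np.hstack([cv2.resize(c["img"],(400,300)),cv2.resize(S["img"][180:330,200:400],(400,300))]))
go((603.5,109.5,205),(603.5,109.5,81))
E
```

```text
w [257.8968059  201.08845209] [244, 182, 30, 39, 814] [499.9 110.5 112. ]
w [390.84826473 201.04358354] [368, 182, 46, 39, 1239] [597.4 113.6 112. ]
w [256.90503346 340.63654943] [0, 251, 512, 133, 30337] [502.7 -10.1 112. ]
S [326.1 219.6] [321, 211, 11, 18, 159]
S [301.4 249.3] [296, 240, 12, 20, 194]
D [296.1 106.2] [284, 102, 26, 10, 138]
D [233.5 154.4] [230, 147, 8, 16, 123]
D [275.4 153.6] [271, 146, 9, 16, 128]
(603.5, 109.5, 205) [ 0.0004  0.1036 -0.0059]
(603.5, 109.5, 81) [-0.0043  0.1044  0.118 ]
```

View pics/s5.png

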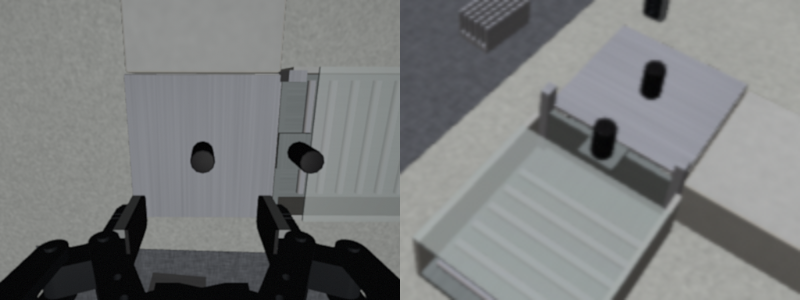

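The lid is fully shut: its edges are flush with the rim, and the knob is at (203,157) in the left half. The gate is still down. Next, the gate knob.

>>> {"api": "servo_tool", "payload": {"steps": [[0,0.05,-0.003,0],[0,0.1036,-0.003,0],[0,0.1036,0.0,0],[-0.001,0.104,0.04,0],[-0.003,0.104,0.08,0],[-0.004,0.104,0.105,0],[-0.0043,0.1042,0.118,0],[-0.0043,0.1042,0.118,0],[-0.0043,0.1042,0.118,0]]}}

```text
clock: 16.2
position: [604.7, 109.8, 83.8]
orientation: [-179.8, -2.2, 91.7]
force: [0.6, -0.1, 1.3]
finger_gap: 0.76
grip_force: 0.0
```

>>> {"api": "servo_tool", "payload": {"steps": [[0,0,0,0],[0,0,0,0],[0,0,0,0],[0,0,0,0],[0,0,0,0],[0,0,0,0],[0,0,0,0],[0,0,0,0]], "claw": 0.015, "newtons": 60}}

```text
clock: 17.0
position: [603.2, 109.8, 84.5]
orientation: [-179.7, -2.2, 91.7]
force: [-8.0, -1.0, 9.4]
finger_gap: 0.261
grip_force: 59.0
```

>>> {"api": "servo_tool", "payload": {"steps": [[0.0002,0,-0.005,0],[0.0005,0,-0.012,0],[0.0008,0,-0.02,0],[0.0012,0,-0.03,0],[0.0016,0,-0.04,0],[0.002,0,-0.048,0],[0.0022,0,-0.054,0],[0.0023,0,-0.057,0],[0.0024,0,-0.059,0],[0.0024,0,-0.059,0],[0.0024,0,-0.059,0]]}}

```text
clock: 18.1
position: [603.2, 109.8, 142.2]
orientation: [-179.6, -2.2, 91.7]
force: [-8.0, 0.0, -4.3]
finger_gap: 0.262
grip_force: 59.5
```

Lifted 57.7 mm. Release, rise clear and check.

>>> {"api": "servo_tool", "payload": {"steps": [[0,0,0,0],[0,0,0,0],[0,0,0,0],[0,0,0,0],[0,0,0,0],[0.001,0,-0.03,0],[0.003,0,-0.07,0],[0.004,0,-0.09,0],[0.004,0,-0.09,0],[0.004,0,-0.09,0]], "claw": 0.065}}

```text
clock: 19.1
position: [605.2, 110.4, 232.1]
orientation: [-179.9, -2.2, 91.7]
force: [0.1, 0.2, 0.6]
finger_gap: 0.76
grip_force: 0.0
```

```bash
python3 - <<'E'
from h import *
from workcell import cams,get_state
S=cams.capture("scene");D=cams.capture("side")
print(get_state()["position"])
for n,i,k in(("S",S,(310,220)),("D",D,(255,140))):
    for x in blobs(i["img"],"black",k,60,amin=60):print(n,x[0].round(1),x[1])
cv2.imwrite("pics/s6.png",np.hstack([cv2.resize(D["img"][70:220,170:370],(400,300)),cv2.resize(S["img"][160:310,200:400],(400,300))]))
E
```

```text
[604.48658196 110.27014338 230.63464333]
S [326.1 219.6] [321, 211, 11, 18, 157]
S [304.8 229.9] [299, 220, 13, 21, 218]
D [296.2 106.2] [284, 102, 26, 11, 136]
D [276.7 132.2] [273, 124, 9, 18, 133]
D [267.4 152.9] [265, 140, 6, 26, 70]
D [233.5 154.4] [230, 147, 8, 16, 123]
```

View pics/s6.png

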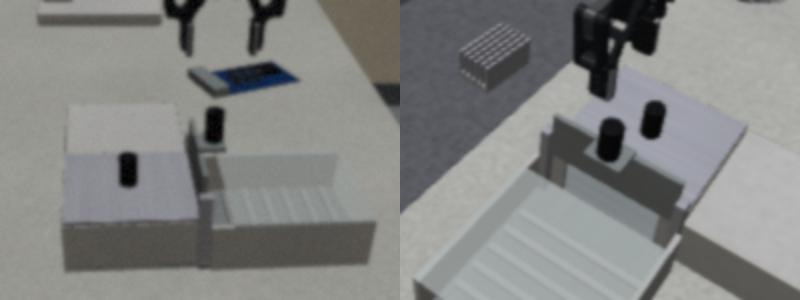

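The gate is up (knob at (213,125) in the left half), the lid is still shut and the gripper is clear. I'll confirm the gate height, then hand in.

```bash
python3 - <<'E'
from h import *
from workcell import finish_job
X=tri((load("scene0"),(304.8,229.9)),(load("side0"),(276.7,132.2)));print(X)
if X[0][2]>145: print(finish_job())
E
```

```text
(array([603.39844866, 108.99939184, 148.86563344]), [0.4, 0.4])
the job is handed in; nothing more can be done
None
```

The job is handed in at about 19 s of the 51 s allowed: the coil module lay flat in the chamber when last seen, the lid is shut to its stop, the gate is up about 58 of 60 mm, and the gripper is clear; the hand-in call returned no verdict.

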